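# Set the glazed print on the studio easel, gently

## Robot

A 6-joint arm with a two-finger parallel gripper is mounted at the origin on the work surface. World frame = base frame: x ahead of the robot, y to its left, z up, the work surface at z = 0. Lengths are in m, angles in rad, forces in N, time in s.
With the tool pointing down it reaches from about 0.35 to 0.975 m from the base axis. Payload 4.9 kg.
Tool frame: the origin (TCP) lies at the very end of the fingers, on their centre line; the grasp point (between the pads) lies 19 mm behind it; y points along the fingers, x is the direction in which the jaws open and shut, and the axes are right-handed (so a half turn about y gives the same grasp; the last joint's range is limited). The gripper opens to 85 mm and grips with 20 to 120 N. Pads are 22 mm wide; open, the fingers measure 114 mm over their backs; the gripper's body (76 mm by 85 mm) begins 54 mm behind the grasp point. The pads swing forward as they close: fully open they stand 13 mm farther back than shut.
Start: joints at [1.049, 0.053, 1.613, -0, 1.476, -0.119], TCP at [0.245, 0.575, 0.231] pointing down, gripper open.
Joint ranges: [-3.01, 3.01], [-1.01, 2.22], [0.06, 2.58], [-1.02, 4.17], [0.09, 2.62], [-3.14, 3.14]. Speed limits (rad/s): [2.57, 2.57, 3.14, 3.14, 3.14, 3.14].

## Interface

Orientations are given as a 3x3 rotation matrix whose columns are the frame's x, y, z axes.
In Python, from bench import sensors, viewer, workorder gives the robot as it stands. The module is installed in compiled form; this text tells all that it offers.
- The arm moves only by the tool arm_command, never from a script. Its argument "increments" is a list of rows, each an object with "xyz": the shift along the tool's x, y, z each as a share of 30 cm, from -1 to 1, a list of three; "yaw": the turn about the tool's y as a share of 180 degrees, from -1 to 1. In form: [{"xyz": [x, y, z], "yaw": yaw}, ...]. A call has 1 to 20 rows; each row is the pose to reach, as a shift and turn from the pose commanded when the call began, along the tool's axes at that moment, turning the shorter way round; what a row does not reach only later rows make up. A row lasts 1/12 s, in which the tool goes at most 41.7 mm and 7.16 degrees, less where a joint would pass 70% of its speed; a pose out of reach is approached as far as the arm can. A call with a number of a shift or a turn outside -1 to 1 is refused whole. A call with a gripper value outside its range is refused whole. "jaw" is the gripper's target within -1 to 1 (shut at 1, half-way at 0, fully open at -1), set as the call begins (left out, the last holds). The fingers move at their own pace and stop on an object; "squeeze" is the grip in N (left out, the last holds). Time passes only in rows, so rows that repeat a pose let the fingers close. It gives the time, the measured TCP pose, the force and the opening at its end, in the units of the state.
- sensors.state(): the state, without advancing time (a new reading comes with each control period).
- viewer.capture(name): name is "scene" or "top" or "wrist"; returns a dict with "frame" (420x560x3 uint8, red, green, blue), "fx", "fy", "cx", "cy" (pixels), "extrinsics" (4x4, takes a point from camera to world coordinates). Camera axes: x right, y down, z forward; pixel columns grow to the right and rows downward; lengths in m; the calibration is good to about 2 mm. A picture is of the moment at which its call begins. There is no depth.
- workorder.finish_job(): hands the job in, once; it reports no verdict.
The state is a dict: "time_s": time; "joints": joint angles; "qvel": joint speeds; "effort": joint torques, N m; "eef_pos": TCP position; "tcp_rot": TCP orientation; "force": force on the tool from outside, world axes, zero at the start; "wrist_torque": the same for the moment, N m; "width": finger opening in m.
Only numpy, scipy, OpenCV 4.12 (cv2) and the standard library are available. Lean on these libraries where they do the work, as an engineer would, in place of code of your own. Each camera call takes 0.05 s, during which the arm holds its last target.

## Task

Take the blue-framed glazed print out of the slotted rack and set it on the little leaning easel, standing on the ledge behind the brass lip, about centred, leaning flat against the backboard with its picture facing out. The glass is fragile: pinch it lightly, lay it to the easel's slope before you let go so that it neither drops nor falls back against the board, and do not knock or press it hard. Leave the tan-framed print standing in the rack and the jar, mug and spray bottle where they are.

Things in the scene. Friction and masses are not known exactly. Their poses are not given: they have to be found in the camera images.
- blue_print: loose glazed print to move, blue wooden frame; 140 mm wide (its y), 170 tall (z), 18 thick (x) all over; origin at the centre of the underside, picture side +x; 0.2 to 0.4 kg. Starts upright in either slot of the rack. Pinch it across its thickness at the middle of the top edge. Glass cracks above 90 N of finger force (both pads added; 20 to 30 N each is right) or 50 N against easel or rack, or if dropped over 12 mm
- blue_print_top (a point): centre of the top edge of the blue print, 170 mm above its origin
- blue_print_front (a point): centre of the picture side of the blue print, 9 mm along its +x and 85 mm up
- tan_print: the other print, tan wooden frame, same sizes, origin and axes as the blue one, in the other slot; leave it there
- rack: fixed pale wooden rack, base 190 mm (x) by 170 (y) by 12 thick, origin at the centre of the underside. Two slots run along its y, centred at x = -45 and +45 mm, 23 mm wide, each between two strips 8 thick and 150 long with tops 48 mm above the table. The prints stand on the base, 12 mm above the table, picture side to the rack's +x
- easel: fixed dark wooden tabletop easel, footprint 150 mm (x) by 180 (y), origin on the table under its middle; it faces its +x. Its leaning seat starts 45 mm along +x, 48 mm up
- easel_seat: seat of the easel. Origin: middle of the corner of backboard and ledge. z runs up the backboard, leaning back 30 deg from vertical (top to the easel's -x); x points out of it, y along the ledge. Board 180 mm wide, face x = 0, up to z = 100; ledge top z = 0; brass lip x = 28 to 34 mm, 10 high. A print sits with its underside at z = 0, its origin at x = 9 to 19 mm, its top 70 mm free
- brush_jar: loose glass jar, 76 mm across, 90 mm tall, brushes in it to 180 mm, origin at its underside; leave it
- water_mug: loose white mug, 76 mm across, 85 mm tall, handle at its +y side, origin at its underside; leave it
- spray_bottle: loose aluminium spray bottle, 60 mm across, 183 mm tall with its black head, origin at its underside; leave it
There are look-alikes about, which are no part of the job. Leave any pink or purple look-alike of the blue_print alone.

How it is judged:
By the outcome, as a careful person would: the job done as asked, in the order asked, and still so for the second after the job is handed in, with the robot touching nothing.
It also fails if it takes over 45 s, if anything falls off the work surface, if the arm or the gripper's body presses on something with over 40 N, if the wrist force passes 120 N, or if a joint passes its speed limit or range.

## Working session

There is one attempt and no reset: what is moved stays moved. The work goes in short steps, Python scripts to look and compute and a tool call to move; the robot and the scene stay as the last step left them, time stands still between calls to the robot, and variables do not carry over. Pictures are saved under pics/ and viewed, and the job is handed in when it is done.

Besides the shell and the picture viewer there is one more tool, called after "Request:" in YAML: its name, and indented under it one key for each argument. arm_command: Moves the arm, as the interface text tells. Its arguments: {"type":"object","properties":{"increments":{"type":"array"},"jaw":{"type":"number"},"squeeze":{"type":"number"}},"required":["increments"]}

```bash
mkdir -p pics; python3 - <<'E'
from bench import sensors, viewer
import cv2, numpy as np
np.set_printoptions(precision=4,suppress=True)
s=sensors.state()
for k,v in s.items(): print(k,np.array(v))
for n in ["scene","top","wrist"]:
    c=viewer.capture(n); cv2.imwrite(f"pics/{n}0.png",np.array(c["frame"])[:,:,::-1]); print(n,c["fx"],c["fy"],c["cx"],c["cy"]);print(np.array(c["extrinsics"]))
    np.savez(f"{n}0.npz",f=c["frame"],E=c["extrinsics"],K=[c["fx"],c["fy"],c["cx"],c["cy"]])
E
```

```text
time_s 0.0
joints [ 1.049   0.0534  1.6143 -0.      1.476  -0.119 ]
qvel [ 0.0007  0.0006  0.0005 -0.0017  0.0004  0.001 ]
effort [ -0.0013 -39.3687 -37.0172  -0.0001   0.0073  -0.    ]
eef_pos [0.2447 0.5744 0.23  ]
tcp_rot [[ 0.392  -0.001  -0.92  ]
 [ 0.92   -0.0018  0.392 ]
 [-0.0021 -1.      0.0002]]
force [-0.3506  0.8013 -0.4684]
wrist_torque [-0.0118 -0.0764 -0.0448]
width 0.08546104859222463
scene 541.0821943643156 541.0821943643156 279.7294584947507 207.06058936011132
[[-0.8691  0.2912 -0.3998  1.0834]
 [ 0.4946  0.5239 -0.6935  1.0005]
 [ 0.0075 -0.8004 -0.5994  0.8574]
 [ 0.      0.      0.      1.    ]]
top 515.7630529059917 515.7630529059917 277.3746580294687 219.48128444975404
[[ 0.0172 -0.9986  0.0502  0.5038]
 [-0.9998 -0.0174 -0.0025  0.1475]
 [ 0.0034 -0.0502 -0.9987  1.5831]
 [ 0.      0.      0.      1.    ]]
wrist 326.3982378470729 326.3982378470729 281.9318834755816 206.9455944912121
[[ 0.3912  0.8712  0.2965  0.1684]
 [ 0.9203 -0.3694 -0.1289  0.607 ]
 [-0.0028  0.3233 -0.9463  0.3734]
 [ 0.      0.      0.      1.    ]]
```

View pics/scene0.png

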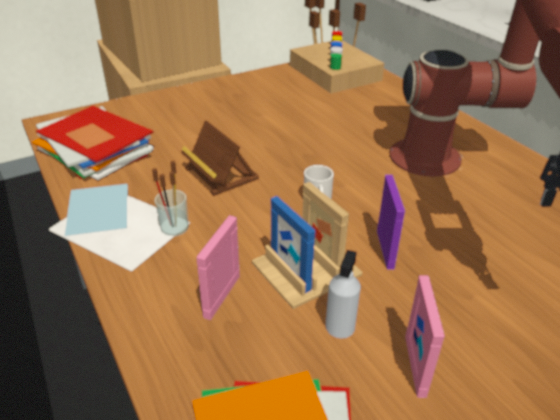

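View pics/top0.png

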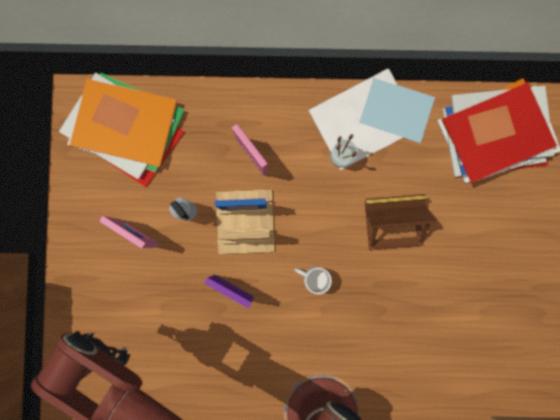

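View pics/wrist0.png

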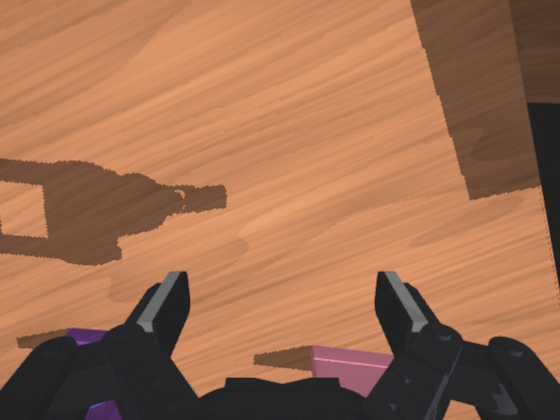

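```bash
python3 - <<'E'
import cv2, numpy as np
def crop(n,x0,x1,y0,y1,k,out):
    f=np.load(f"{n}0.npz")["f"][:,:,::-1]
    c=cv2.resize(f[y0:y1,x0:x1],None,fx=k,fy=k,interpolation=cv2.INTER_CUBIC)
    st=20
    for x in range(x0,x1,st): cv2.putText(c,str(x),((x-x0)*k,10),0,.4,(255,255,255),1); cv2.line(c,((x-x0)*k,12),((x-x0)*k,18),(255,255,255),1)
    for y in range(y0,y1,st): cv2.putText(c,str(y),(0,(y-y0)*k+4),0,.4,(255,255,255),1)
    cv2.imwrite(f"pics/{out}.png",c)
crop("top",200,290,170,270,6,"t_rack")
crop("top",350,450,180,260,7,"t_easel")
crop("scene",240,370,180,310,5,"s_rack")
crop("scene",170,270,110,200,7,"s_easel")
E
```

```text
(no output)
```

View pics/t_rack.png

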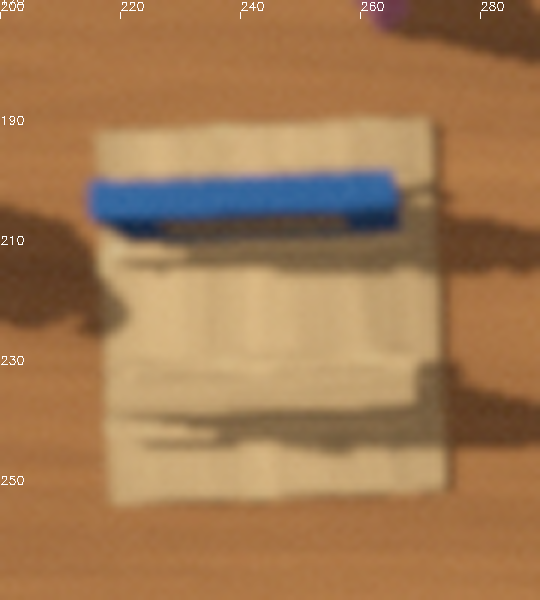

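View pics/t_easel.png

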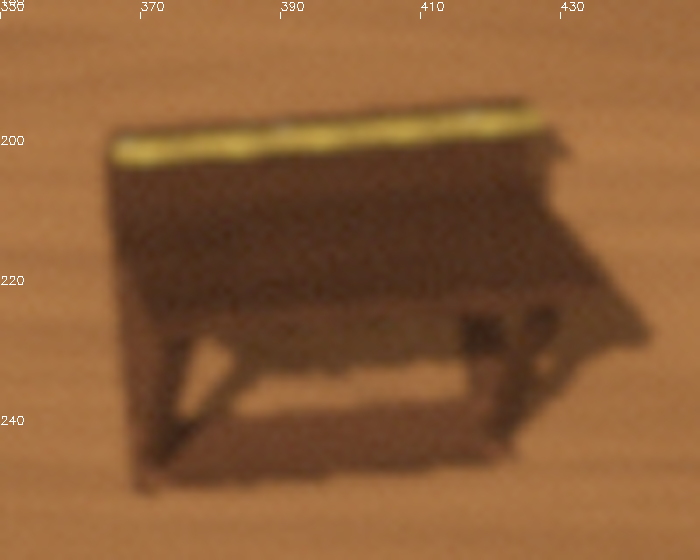

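View pics/s_rack.png

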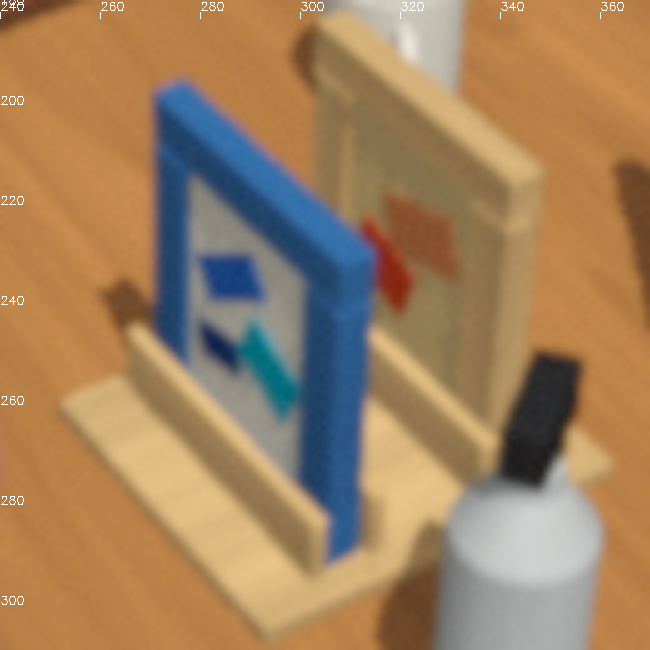

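View pics/s_easel.png

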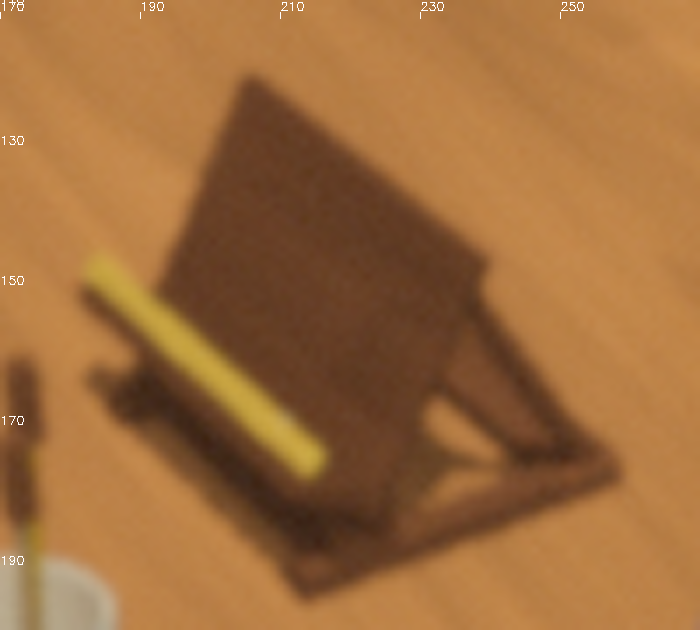

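```bash
cat > h.py <<'E'
import numpy as np
from scipy.optimize import least_squares
def proj(d,P):
    E=d["E"];K=d["K"];p=(np.asarray(P)-E[:3,3])@E[:3,:3]
    return np.c_[K[0]*p[:,0]/p[:,2]+K[2],K[1]*p[:,1]/p[:,2]+K[3]]
def place(v,L,z0=0):
    c,s=np.cos(v[2]),np.sin(v[2]);L=np.asarray(L,float)/1000
    return np.c_[v[0]+c*L[:,0]-s*L[:,1],v[1]+s*L[:,0]+c*L[:,1],L[:,2]+z0]
def fit(obs,v0,z0=0):
    def r(v): return np.concatenate([(proj(d,place(v,[L],z0))[0]-uv) for d,L,uv in obs])
    s=least_squares(r,v0,loss="soft_l1"); return s.x,r(s.x).reshape(-1,2)
def seat(x,y,z):
    a=np.pi/6; return [45+x*np.cos(a)-z*np.sin(a),y,48+x*np.sin(a)+z*np.cos(a)]
E
python3 - <<'E'
from h import *
np.set_printoptions(precision=4,suppress=True)
T=np.load("top0.npz");S=np.load("scene0.npz")
rack=[(T,(95,85,12),(216.3,191.8)),(T,(95,-85,12),(272.3,189.7)),(T,(-95,-85,12),(274.5,251.7)),(T,(-95,85,12),(218.3,254)),
(S,(95,85,12),(293,306)),(S,(95,-85,12),(252,261)),(S,(-95,85,12),(362.4,272.5))]
for n in (rack,rack[:4],rack[4:]): print("rack",*fit(n,[.55,.2,0]))
b=[(T,(9,70,182),(215,200.3)),(T,(9,-70,182),(265,198.7)),(T,(-9,70,182),(215.5,206.5)),(T,(-9,-70,182),(266,204.2)),
(S,(9,-70,182),(271.6,198.4)),(S,(-9,-70,182),(277,196.6)),(S,(9,70,182),(308,234)),(S,(-9,70,182),(314.6,230.2))]
for n in (b,b[:4],b[4:]): print("blue",*fit(n,[.55,.2,0]))
e=[(T,seat(34,90,10),(366,199.6)),(T,seat(34,-90,10),(427.1,195)),(T,seat(0,90,100),(373.6,226.5)),(T,seat(0,-90,100),(436,220.4)),
(S,seat(34,-90,10),(182,148.3)),(S,seat(28,-90,10),(184.6,146)),(S,seat(34,90,10),(213.3,178.3)),(S,seat(28,90,10),(216.9,175.4)),
(S,seat(0,-90,100),(205.7,120.7)),(S,seat(0,90,100),(239.7,147.4)),(S,(75,90,0),(213.6,195.7)),(T,(-75,90,0),(370,250))]
v,r=fit(e,[.5,-.1,0]);print("easel",v,r)
v,_=fit([e[0],e[1],e[2],e[3],e[11]],[.5,-.1,0]);print(v)
v,_=fit(e[4:11],[.5,-.1,0]);print(v)
E
```

```text
rack [0.5749 0.2432 0.0587] [[-0.6317 -0.176 ]
 [-1.069  -0.3524]
 [-0.7143 -0.1779]
 [-0.4122 -0.1509]
 [-0.1382 -1.1248]
 [-0.4101 -2.2419]
 [ 0.2205 -1.4101]]
rack [0.5743 0.241  0.0553] [[ 0.1756 -0.0618]
 [-0.2543 -0.0479]
 [-0.1096  0.1385]
 [ 0.1848 -0.0271]]
rack [0.5773 0.2472 0.0626] [[ 0.0868  0.5807]
 [-0.5813 -0.7282]
 [ 0.4355 -0.1222]]
blue [0.6202 0.2478 0.0497] [[-1.2396 -0.7949]
 [ 0.1297 -0.8428]
 [-1.5656 -0.4079]
 [-0.6635  0.2399]
 [-1.254  -1.3231]
 [ 0.4726 -2.1099]
 [-0.1346 -1.4832]
 [ 0.7459 -0.7569]]
blue [0.6191 0.2454 0.0576] [[-0.3897 -0.152 ]
 [ 0.9679 -0.6014]
 [-0.6633  0.2339]
 [ 0.227   0.4796]]
blue [0.6226 0.2516 0.0467] [[-1.2926 -0.1164]
 [ 0.4695 -0.9066]
 [-0.2313  0.0225]
 [ 0.692   0.7421]]
easel [ 0.5791 -0.2124  0.1061] [[-0.0388  1.3836]
 [-0.241   0.5864]
 [-1.2737 -1.0922]
 [-0.0739 -0.6531]
 [ 0.4711 -2.8257]
 [-0.3891 -0.1427]
 [ 1.1992 -4.2923]
 [-0.6142 -1.063 ]
 [-1.8775 -1.5071]
 [-2.0646 -1.8005]
 [ 0.8781  1.7604]
 [-3.6597 -0.1688]]
[ 0.5791 -0.2149  0.1223]
[ 0.5812 -0.2045  0.0891]
```

```bash
python3 - <<'E'
from h import *
np.set_printoptions(precision=4,suppress=True)
T=np.load("top0.npz");S=np.load("scene0.npz")
e=[(T,seat(34,90,0),(366,199.6)),(T,seat(34,-90,0),(427.1,195)),(T,seat(0,90,100),(373.6,226.5)),(T,seat(0,-90,100),(436,220.4)),(T,seat(28,90,10),(366.4,203.5)),(T,seat(28,-90,10),(427.8,199)),
(S,seat(34,-90,0),(182,148.3)),(S,seat(28,-90,10),(184.6,146)),(S,seat(34,90,0),(213.3,178.3)),(S,seat(28,90,10),(216.9,175.4)),
(S,seat(0,-90,100),(205.7,120.7)),(S,seat(0,90,100),(239.7,147.4)),(S,(75,90,0),(213.6,195.7))]
v,r=fit(e,[.5,-.1,0]);print("easel",v,r)
v,_=fit(e[:6],[.5,-.1,0]);print(v,_)
v,_=fit(e[6:],[.5,-.1,0]);print(v,_)
E
```

```text
easel [ 0.5768 -0.2131  0.0953] [[-0.2572  0.3761]
 [-0.7479  0.2635]
 [-1.0948 -0.6235]
 [ 0.1758  0.502 ]
 [-0.0219 -0.2494]
 [-0.5673 -0.4839]
 [ 0.0427 -0.1929]
 [ 0.4644 -0.6424]
 [-0.0233 -1.315 ]
 [-0.3823 -1.4179]
 [-0.9212 -1.8678]
 [-1.7018 -2.0103]
 [ 1.0843  1.3724]]
[ 0.5768 -0.2145  0.0996] [[ 0.1267  0.5443]
 [-0.3887  0.1662]
 [-0.5678 -0.4563]
 [ 0.6763  0.3895]
 [ 0.3788 -0.0816]
 [-0.1915 -0.5829]]
[ 0.5784 -0.2075  0.0869] [[ 0.3887  0.663 ]
 [ 0.8313  0.2185]
 [-0.0673 -0.1327]
 [-0.3999 -0.2313]
 [-0.4054 -0.9903]
 [-1.5357 -0.8168]
 [ 1.045   2.5841]]
```

```bash
cat >> h.py <<'E'
def plan(target,yaw=None):
    from bench import sensors
    s=sensors.state();R=np.array(s["tcp_rot"]);p=np.array(s["eef_pos"])
    d=R.T@(np.array(target)-p)
    cur=np.arctan2(R[1,0],R[0,0]); 
    print("cur",p.round(4),"yaw",cur.round(4),"inc",(d/.3).round(4),"dist",np.linalg.norm(d).round(3), "yawinc",None if yaw is None else round(-(yaw-cur)/np.pi,4),"F",np.round(s["force"],1),"w",round(s["width"],4),"t",s["time_s"])
E
python3 -c "
from h import *
plan([.43,.41,.26],.6)"
```

```text
cur [0.2447 0.5746 0.2303] yaw 1.168 inc [-0.2627 -0.0987 -0.7831] dist 0.25 yawinc 0.1808 F [0.7 0.1 0.4] w 0.0855 t 0.15
```

Request:
arm_command:
  increments:
    - {"xyz":[-0.02,-0.1,-0.05],"yaw":0.02}
    - {"xyz":[-0.06,-0.1,-0.17],"yaw":0.05}
    - {"xyz":[-0.1,-0.1,-0.3],"yaw":0.09}
    - {"xyz":[-0.14,-0.1,-0.43],"yaw":0.12}
    - {"xyz":[-0.19,-0.1,-0.56],"yaw":0.15}
    - {"xyz":[-0.23,-0.1,-0.69],"yaw":0.17}
    - {"xyz":[-0.26,-0.1,-0.78],"yaw":0.18}
    - {"xyz":[-0.26,-0.1,-0.78],"yaw":0.18}
    - {"xyz":[-0.26,-0.1,-0.78],"yaw":0.18}
  jaw: -0.2
  squeeze: 50

```text
time_s: 0.9
eef_pos: [0.4305, 0.4104, 0.2608]
tcp_rot: [[0.825, -0.001, -0.565], [0.565, -0.0, 0.825], [-0.001, -1.0, 0.0]]
force: [-1.0, 0.7, -0.6]
width: 0.0512
```

```bash
python3 -c "
from h import *
plan([.62,.246,.26],.054)"
```

```text
cur [0.4305 0.4104 0.2608] yaw 0.5998 inc [ 0.212   0.0023 -0.8088] dist 0.251 yawinc 0.1737 F [-1.   0.7 -0.6] w 0.0512 t 0.9
```

Request:
arm_command:
  increments:
    - {"xyz":[0.02,0,-0.06],"yaw":0.02}
    - {"xyz":[0.05,0,-0.18],"yaw":0.05}
    - {"xyz":[0.08,0,-0.31],"yaw":0.09}
    - {"xyz":[0.11,0,-0.44],"yaw":0.12}
    - {"xyz":[0.15,0,-0.57],"yaw":0.15}
    - {"xyz":[0.18,0,-0.7],"yaw":0.17}
    - {"xyz":[0.212,0,-0.81],"yaw":0.174}
    - {"xyz":[0.212,0,-0.81],"yaw":0.174}
    - {"xyz":[0.212,0,-0.81],"yaw":0.174}
  squeeze: 30

```text
time_s: 1.65
eef_pos: [0.62, 0.2473, 0.2605]
tcp_rot: [[0.998, -0.001, -0.055], [0.055, 0.0, 0.998], [-0.001, -1.0, 0.0]]
force: [-0.2, 0.3, 0.8]
width: 0.0513
```

```bash
cat >> h.py <<'E'
def snap(n,tag):
    from bench import viewer
    import cv2
    c=viewer.capture(n);cv2.imwrite(f"pics/{tag}.png",np.array(c["frame"])[:,:,::-1])
    np.savez(f"{tag}.npz",f=c["frame"],E=c["extrinsics"],K=[c["fx"],c["fy"],c["cx"],c["cy"]])
E
python3 -c "
from h import *
plan([.62,.246,.26],.054)
snap('wrist','w1')"
```

```text
cur [0.62   0.2473 0.2605] yaw 0.0552 inc [-0.0004  0.0017 -0.0043] dist 0.001 yawinc 0.0004 F [-0.2  0.3  0.8] w 0.0513 t 1.65
```

View pics/w1.png

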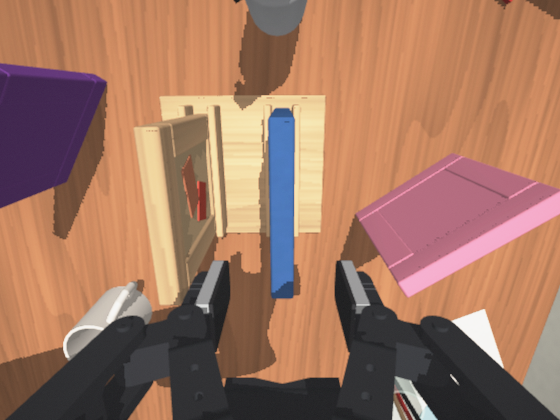

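```bash
python3 - <<'E'
from h import *
import cv2
np.set_printoptions(precision=4,suppress=True)
W=np.load("w1.npz");E=W["E"];K=W["K"]
f=W["f"][:,:,::-1][100:310,250:320]
cv2.imwrite("pics/w1c.png",cv2.resize(f,None,fx=4,fy=2.8,interpolation=cv2.INTER_CUBIC))
for uv in [(271,297),(294,297),(293.5,122),(270,122)]:
    r=E[:3,:3]@np.array([(uv[0]-K[2])/K[0],(uv[1]-K[3])/K[1],1]);t=(.182-E[2,3])/r[2];print(uv,E[:3,3]+t*r)
E
```

```text
(271, 297) [0.6153 0.1784 0.182 ]
(294, 297) [0.6335 0.1795 0.182 ]
(293.5, 122) [0.624  0.3138 0.182 ]
(270, 122) [0.6085 0.3129 0.182 ]
```

View pics/w1c.png

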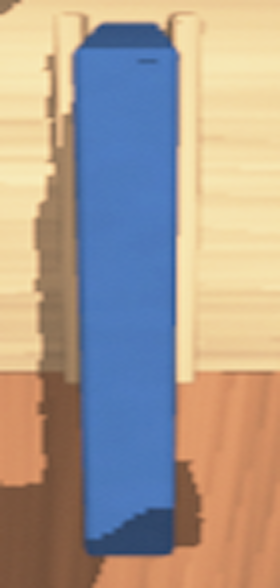

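```bash
python3 - <<'E'
from h import *
np.set_printoptions(precision=4,suppress=True)
W=np.load("w1.npz");E=W["E"];K=W["K"];P=[]
print(E)
for uv in [(271.5,298),(293.5,298),(294.5,117),(268.75,117)]:
    r=E[:3,:3]@np.array([(uv[0]-K[2])/K[0],(uv[1]-K[3])/K[1],1]);t=(.182-E[2,3])/r[2];P.append(E[:3,3]+t*r);print(uv,P[-1])
P=np.array(P);c=P.mean(0);d=P[2:].mean(0)-P[:2].mean(0);print(c,np.linalg.norm(d),np.arctan2(-d[0],d[1]))
plan([c[0],c[1],.157],np.arctan2(-d[0],d[1]))
E
```

```text
[[ 0.9984  0.0538  0.016   0.616 ]
 [ 0.0561 -0.9445 -0.3238  0.3302]
 [-0.0023  0.3242 -0.946   0.4037]
 [ 0.      0.      0.      1.    ]]
(271.5, 298) [0.6157 0.1775 0.182 ]
(293.5, 298) [0.6332 0.1785 0.182 ]
(294.5, 117) [0.6245 0.317  0.182 ]
(268.75, 117) [0.6076 0.3161 0.182 ]
[0.6202 0.2473 0.182 ] 0.13880333425068558 0.06078321692280498
cur [0.6193 0.2482 0.2607] yaw 0.0567 inc [ 0.0035  0.3458 -0.0034] dist 0.104 yawinc -0.0013 F [ 0.1 -0.3  0.5] w 0.0513 t 1.7
```

Request:
arm_command:
  increments:
    - {"xyz":[0.003,0.08,-0.003],"yaw":-0.001}
    - {"xyz":[0.003,0.17,-0.003],"yaw":-0.001}
    - {"xyz":[0.003,0.25,-0.003],"yaw":-0.001}
    - {"xyz":[0.003,0.31,-0.003],"yaw":-0.001}
    - {"xyz":[0.003,0.345,-0.003],"yaw":-0.001}
    - {"xyz":[0.003,0.356,-0.003],"yaw":-0.001}
    - {"xyz":[0.003,0.356,-0.003],"yaw":-0.001}
    - {"xyz":[0.003,0.356,-0.003],"yaw":-0.001}

```text
time_s: 2.37
eef_pos: [0.621, 0.2474, 0.156]
tcp_rot: [[0.998, 0.002, -0.06], [0.06, 0.001, 0.998], [0.002, -1.0, 0.001]]
force: [-0.3, -0.7, 0.7]
width: 0.0513
```

```bash
python3 -c "
from h import *
plan([.62,.246,.154],.061)
snap('scene','s2')"
```

```text
cur [0.621  0.2474 0.156 ] yaw 0.0601 inc [-0.0036  0.0066 -0.0044] dist 0.003 yawinc -0.0003 F [-0.3 -0.7  0.7] w 0.0513 t 2.3667
```

View pics/s2.png

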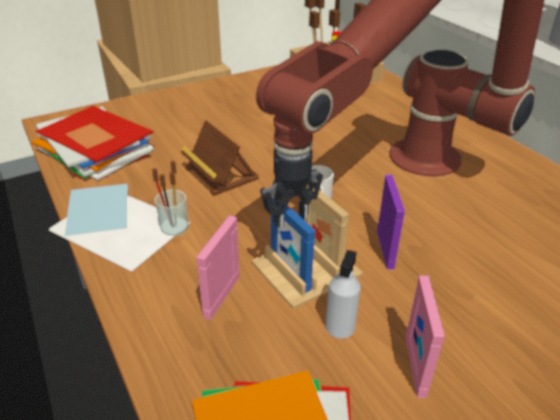

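Fingers straddle the blue print at its top middle (scene about 292,205). Close lightly.

Request:
arm_command:
  increments:
    - {"xyz":[0,0,0],"yaw":0}
    - {"xyz":[0,0,0],"yaw":0}
    - {"xyz":[0,0,0],"yaw":0}
    - {"xyz":[0,0,0],"yaw":0}
    - {"xyz":[0,0,0],"yaw":0}
    - {"xyz":[0,0,0],"yaw":0}
    - {"xyz":[0,0,0],"yaw":0}
    - {"xyz":[0,0,0],"yaw":0}
  jaw: 1
  squeeze: 30

```text
time_s: 3.08
eef_pos: [0.6213, 0.2466, 0.1558]
tcp_rot: [[0.998, 0.002, -0.059], [0.059, 0.0, 0.998], [0.002, -1.0, 0.0]]
force: [-1.2, -0.0, 5.4]
width: 0.0176
```

```bash
python3 -c "
from h import *
plan([.62,.246,.36],.061)
snap('wrist','w3')"
```

```text
cur [0.6213 0.2466 0.1558] yaw 0.059 inc [-0.0034 -0.6807 -0.0015] dist 0.204 yawinc -0.0006 F [-1.2 -0.   5.4] w 0.0176 t 3.0833
```

View pics/w3.png

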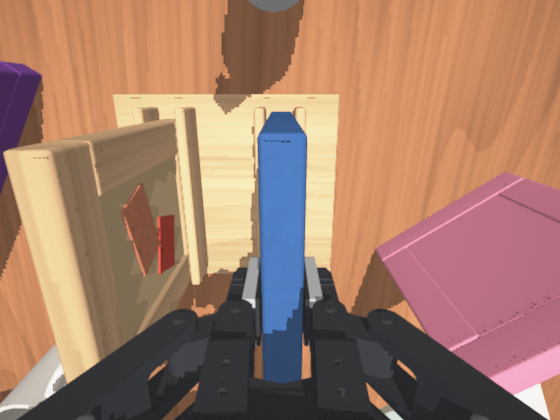

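Request:
arm_command:
  increments:
    - {"xyz":[0,-0.01,0],"yaw":0}
    - {"xyz":[0,-0.03,0],"yaw":0}
    - {"xyz":[0,-0.06,0],"yaw":0}
    - {"xyz":[0,-0.1,0],"yaw":0}
    - {"xyz":[0,-0.16,0],"yaw":0}
    - {"xyz":[0,-0.23,0],"yaw":0}
    - {"xyz":[0,-0.31,0],"yaw":0}
    - {"xyz":[0,-0.39,0],"yaw":0}
    - {"xyz":[0,-0.47,0],"yaw":0}
    - {"xyz":[0,-0.55,0],"yaw":0}
    - {"xyz":[0,-0.62,0],"yaw":0}
    - {"xyz":[0,-0.68,0],"yaw":0}
    - {"xyz":[0,-0.72,0],"yaw":0}
    - {"xyz":[0,-0.73,0],"yaw":0}
    - {"xyz":[0,-0.73,0],"yaw":0}

```text
time_s: 4.38
eef_pos: [0.621, 0.2466, 0.375]
tcp_rot: [[0.998, 0.002, -0.059], [0.059, 0.001, 0.998], [0.002, -1.0, 0.0]]
force: [0.2, 0.2, -4.0]
width: 0.0175
```

```bash
python3 -c "
from h import *
ex,ey,eyaw=.577,-.212,.096
t=place([ex,ey,eyaw],[[52,0,0]])[0]
plan([t[0],t[1],.37],eyaw)
snap('scene','s4')"
```

```text
cur [0.621  0.2466 0.375 ] yaw 0.059 inc [-0.0635  0.0159 -1.5108] dist 0.454 yawinc -0.0118 F [ 0.2  0.2 -4. ] w 0.0175 t 4.3833
```

View pics/s4.png

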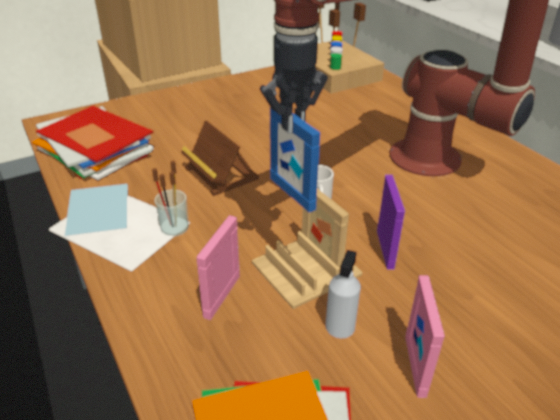

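Request:
arm_command:
  increments:
    - {"xyz":[0,0,-0.01],"yaw":0}
    - {"xyz":[0,0,-0.03],"yaw":0}
    - {"xyz":[-0.005,0,-0.07],"yaw":-0.001}
    - {"xyz":[-0.005,0,-0.12],"yaw":-0.001}
    - {"xyz":[-0.01,0,-0.18],"yaw":-0.002}
    - {"xyz":[-0.01,0,-0.25],"yaw":-0.002}
    - {"xyz":[-0.015,0,-0.32],"yaw":-0.003}
    - {"xyz":[-0.015,0,-0.39],"yaw":-0.003}
    - {"xyz":[-0.02,0,-0.46],"yaw":-0.004}
    - {"xyz":[-0.02,0,-0.53],"yaw":-0.004}
    - {"xyz":[-0.025,0,-0.6],"yaw":-0.005}
    - {"xyz":[-0.025,0,-0.66],"yaw":-0.005}
    - {"xyz":[-0.03,0,-0.71],"yaw":-0.006}
    - {"xyz":[-0.03,0,-0.74],"yaw":-0.006}
    - {"xyz":[-0.03,0,-0.75],"yaw":-0.006}

```text
time_s: 5.68
eef_pos: [0.6248, 0.0189, 0.3733]
tcp_rot: [[0.997, -0.0, -0.075], [0.075, -0.001, 0.997], [-0.0, -1.0, -0.001]]
force: [-0.7, 1.1, -2.3]
width: 0.0176
```

```bash
python3 -c "
from h import *
ex,ey,eyaw=.577,-.212,.096
t=place([ex,ey,eyaw],[[52,0,0]])[0]
plan([t[0],t[1],.37],eyaw)"
```

```text
cur [0.6248 0.0189 0.3733] yaw 0.075 inc [-0.0432  0.0115 -0.7518] dist 0.226 yawinc -0.0067 F [-0.7  1.1 -2.3] w 0.0176 t 5.6833
```

Request:
arm_command:
  increments:
    - {"xyz":[0,0,-0.01],"yaw":0}
    - {"xyz":[0,0,-0.03],"yaw":0}
    - {"xyz":[-0.005,0,-0.07],"yaw":-0.001}
    - {"xyz":[-0.01,0,-0.12],"yaw":-0.001}
    - {"xyz":[-0.01,0,-0.18],"yaw":-0.002}
    - {"xyz":[-0.015,0,-0.25],"yaw":-0.002}
    - {"xyz":[-0.02,0,-0.32],"yaw":-0.003}
    - {"xyz":[-0.025,0,-0.39],"yaw":-0.003}
    - {"xyz":[-0.025,0,-0.46],"yaw":-0.004}
    - {"xyz":[-0.03,0,-0.53],"yaw":-0.004}
    - {"xyz":[-0.035,0,-0.6],"yaw":-0.005}
    - {"xyz":[-0.04,0,-0.66],"yaw":-0.006}
    - {"xyz":[-0.043,0,-0.71],"yaw":-0.007}
    - {"xyz":[-0.043,0,-0.74],"yaw":-0.007}
    - {"xyz":[-0.043,0,-0.752],"yaw":-0.007}
    - {"xyz":[-0.043,0,-0.752],"yaw":-0.007}

```text
time_s: 7.02
eef_pos: [0.6297, -0.2053, 0.3733]
tcp_rot: [[0.995, -0.0, -0.099], [0.099, 0.0, 0.995], [-0.0, -1.0, 0.0]]
force: [0.2, -0.5, -2.8]
width: 0.0176
```

```bash
python3 -c "
from h import *
ex,ey,eyaw=.577,-.212,.096
t=place([ex,ey,eyaw],[[52,0,0]])[0]
plan([t[0],t[1],.24],eyaw)
snap('top','t5');snap('wrist','w5')"
```

```text
cur [ 0.6297 -0.2053  0.3733] yaw 0.0991 inc [-0.0036  0.4443 -0.0056] dist 0.133 yawinc 0.001 F [ 0.2 -0.5 -2.8] w 0.0176 t 7.0167
```

View pics/w5.png

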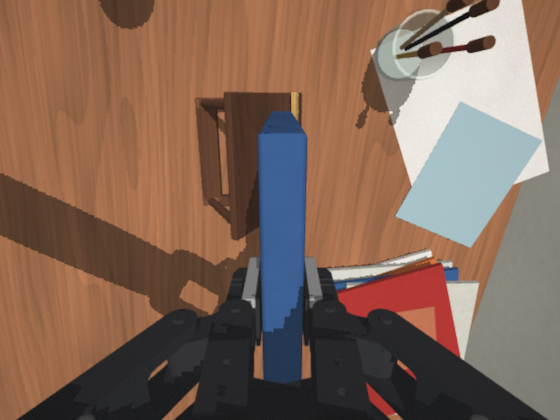

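View pics/t5.png

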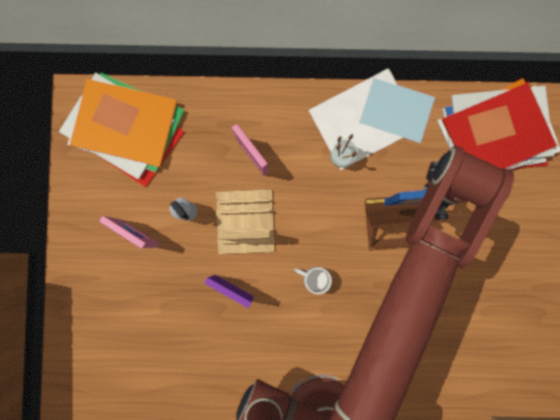

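```bash
python3 - <<'E'
from h import *
import cv2
f=np.load("w5.npz")["f"][:,:,::-1][80:250,190:320]
c=cv2.resize(f,None,fx=4.5,fy=3.5,interpolation=cv2.INTER_CUBIC);cv2.imwrite("pics/w5c.png",c)
E
```

```text
(no output)
```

View pics/w5c.png

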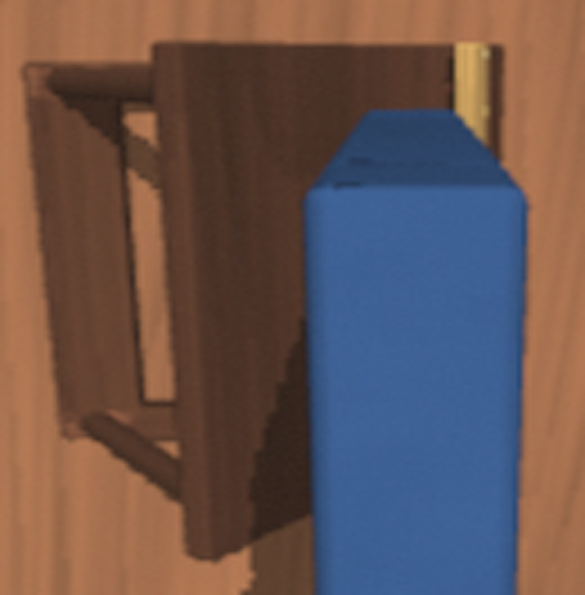

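```bash
python3 - <<'E'
from h import *
np.set_printoptions(precision=4,suppress=True)
W=np.load("w5.npz")
e=[(W,seat(28,90,10),(291.6,92.9)),(W,seat(34,90,10),(298.9,92.9)),(W,seat(0,90,100),(230.7,93.4)),(W,seat(0,-90,100),(238.3,238.6))]
v,r=fit(e,[.58,-.21,.09]);print(v,r)
v,r=fit(e[:2],[.58,-.21,.096]);print(v,r)
# predicted lower print corner & lip in image for gap
print(proj(W,place([.577,-.212,.096],[seat(28,90,10),seat(28,-90,10),seat(0,90,100)])))
E
```

```text
[ 0.5794 -0.2139  0.1012] [[ 0.564  -0.0222]
 [-2.6126 -0.0401]
 [ 0.4418 -0.8817]
 [-0.023   2.5433]]
[ 0.5808 -0.2138  0.1017] [[ 1.6037  0.0082]
 [-1.566  -0.0114]]
[[290.8389  91.4419]
 [289.1706 221.6125]
 [229.4822  90.4921]]
```

```bash
python3 - <<'E'
from h import *
np.set_printoptions(precision=2,suppress=True)
W=np.load("w5.npz")
z0=.3733-.1438
print(proj(W,place([.6297,-.2053,.099],[(-9,70,170),(9,70,170),(-9,70,0),(9,70,0)],z0)))
print([ (190+a/4.5,80+b/3.5) for a,b in [(305,187),(523,187),(370,110),(455,110)]])
t=place([.578,-.213,.099],[[52,0,0]])[0]
plan([t[0],t[1],.24],.099)
E
```

```text
[[255.67 136.27]
 [306.64 136.37]
 [271.15 112.35]
 [292.43 112.39]]
[(257.77777777777777, 133.42857142857144), (306.22222222222223, 133.42857142857144), (272.22222222222223, 111.42857142857143), (291.1111111111111, 111.42857142857143)]
cur [ 0.63 -0.2   0.37] yaw 0.1005 inc [-0.    0.45 -0.01] dist 0.134 yawinc 0.0005 F [-0.5 -0.1 -3.3] w 0.0175 t 7.1167
```

Request:
arm_command:
  increments:
    - {"xyz":[0,0.01,0],"yaw":0}
    - {"xyz":[0,0.04,-0.002],"yaw":0}
    - {"xyz":[0,0.08,-0.004],"yaw":0}
    - {"xyz":[0,0.14,-0.006],"yaw":0}
    - {"xyz":[0,0.2,-0.008],"yaw":0}
    - {"xyz":[0,0.26,-0.01],"yaw":0}
    - {"xyz":[0,0.32,-0.01],"yaw":0}
    - {"xyz":[0,0.38,-0.01],"yaw":0}
    - {"xyz":[0,0.43,-0.01],"yaw":0}
    - {"xyz":[0,0.47,-0.01],"yaw":0}
    - {"xyz":[0,0.49,-0.01],"yaw":0}
    - {"xyz":[0,0.5,-0.01],"yaw":0}
    - {"xyz":[0,0.5,-0.01],"yaw":0}
    - {"xyz":[0,0.5,-0.01],"yaw":0}

```text
time_s: 8.28
eef_pos: [0.6305, -0.2078, 0.2246]
tcp_rot: [[0.995, 0.002, -0.1], [0.1, -0.001, 0.995], [0.001, -1.0, -0.001]]
force: [0.3, -0.1, -2.8]
width: 0.0174
```

```bash
python3 - <<'E'
from h import *
import cv2
t=place([.578,-.213,.099],[[52,0,0]])[0]
plan([t[0],t[1],.202],.099)
snap('scene','s6');snap('wrist','w6')
a=np.load("s6.npz")["f"][:,:,::-1][90:210,150:280];b=np.load("w6.npz")["f"][:,:,::-1][60:180,230:340]
cv2.imwrite("pics/s6c.png",np.hstack([cv2.resize(a,(400,480),interpolation=2),cv2.resize(b,(400,480),interpolation=2)]))
E
```

```text
cur [ 0.6305 -0.2078  0.2246] yaw 0.0999 inc [-0.0027  0.0753  0.0001] dist 0.023 yawinc 0.0003 F [ 0.3 -0.1 -2.8] w 0.0174 t 8.2833
```

View pics/s6c.png

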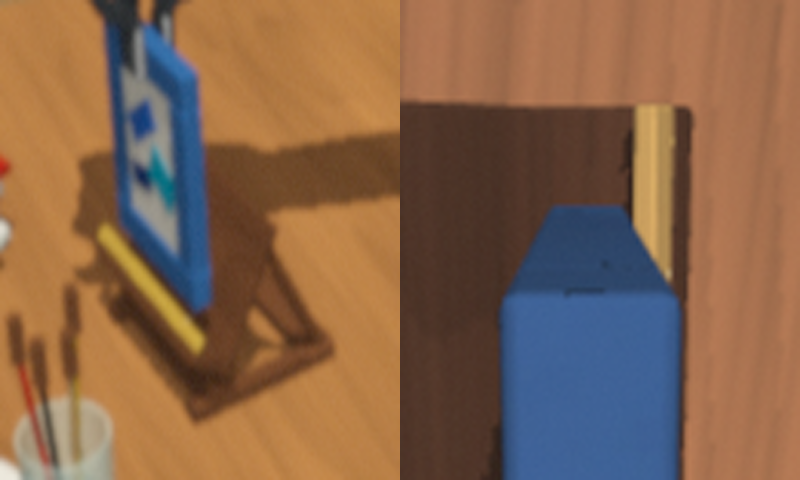

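Request:
arm_command:
  increments:
    - {"xyz":[-0.004,0,0],"yaw":0}
    - {"xyz":[-0.004,0.01,0],"yaw":0}
    - {"xyz":[-0.004,0.02,0],"yaw":0}
    - {"xyz":[-0.004,0.03,0],"yaw":0}
    - {"xyz":[-0.004,0.04,0],"yaw":0}
    - {"xyz":[-0.004,0.05,0],"yaw":0}
    - {"xyz":[-0.004,0.06,0],"yaw":0}
    - {"xyz":[-0.004,0.06,0],"yaw":0}

```text
time_s: 9.05
eef_pos: [0.6284, -0.2075, 0.2043]
tcp_rot: [[0.995, -0.002, -0.1], [0.1, 0.001, 0.995], [-0.001, -1.0, 0.001]]
force: [1.4, -0.2, -3.7]
width: 0.0172
```

```bash
python3 - <<'E'
from h import *
plan([.63,-.208,.202],.099)
E
```

```text
cur [ 0.6284 -0.2075  0.2043] yaw 0.0998 inc [ 0.0052  0.0075 -0.0022] dist 0.003 yawinc 0.0003 F [ 1.4 -0.2 -3.7] w 0.0172 t 9.05
```

Request:
arm_command:
  increments:
    - {"xyz":[0,0.003,0],"yaw":0}
    - {"xyz":[0,0.006,0],"yaw":0}
    - {"xyz":[0,0.006,0],"yaw":0}

```text
time_s: 9.3
eef_pos: [0.6288, -0.2077, 0.2037]
tcp_rot: [[0.995, 0.0, -0.1], [0.1, -0.0, 0.995], [0.0, -1.0, -0.0]]
force: [-0.1, 0.0, -2.9]
width: 0.0175
```

Request:
arm_command:
  increments:
    - {"xyz":[0,0.003,0],"yaw":0}
    - {"xyz":[0,0.003,0],"yaw":0}

```text
time_s: 9.47
eef_pos: [0.6289, -0.2077, 0.2028]
tcp_rot: [[0.995, 0.0, -0.1], [0.1, -0.0, 0.995], [0.0, -1.0, -0.0]]
force: [-0.9, 0.7, -2.9]
width: 0.0173
```

Request:
arm_command:
  increments:
    - {"xyz":[0,0.003,0],"yaw":0}
    - {"xyz":[0,0.003,0],"yaw":0}

```text
time_s: 9.63
eef_pos: [0.6288, -0.2077, 0.2018]
tcp_rot: [[0.995, -0.0, -0.1], [0.1, 0.0, 0.995], [-0.0, -1.0, 0.0]]
force: [-1.2, 0.1, -3.3]
width: 0.0179
```

Request:
arm_command:
  increments:
    - {"xyz":[0,0.003,0],"yaw":0}
    - {"xyz":[0,0.003,0],"yaw":0}

```text
time_s: 9.8
eef_pos: [0.6287, -0.2077, 0.2008]
tcp_rot: [[0.995, -0.0, -0.1], [0.1, 0.0, 0.995], [-0.0, -1.0, 0.0]]
force: [-0.5, 0.3, -2.8]
width: 0.0175
```

Request:
arm_command:
  increments:
    - {"xyz":[0,0.003,0],"yaw":0}
    - {"xyz":[0,0.003,0],"yaw":0}

```text
time_s: 9.97
eef_pos: [0.6289, -0.2078, 0.2006]
tcp_rot: [[0.995, 0.0, -0.1], [0.1, -0.0, 0.995], [0.0, -1.0, -0.0]]
force: [-1.0, 0.6, -2.0]
width: 0.0173
```

Request:
arm_command:
  increments:
    - {"xyz":[0,0.003,0],"yaw":0}
    - {"xyz":[0,0.003,0],"yaw":0}

```text
time_s: 10.13
eef_pos: [0.6291, -0.2078, 0.2005]
tcp_rot: [[0.995, 0.001, -0.1], [0.1, -0.0, 0.995], [0.001, -1.0, -0.001]]
force: [-1.6, 1.8, 2.4]
width: 0.0176
```

Request:
arm_command:
  increments:
    - {"xyz":[0,0,0],"yaw":0}
    - {"xyz":[0,0,0],"yaw":0}
    - {"xyz":[0,0,0],"yaw":0}
    - {"xyz":[0,0,0],"yaw":0}
  jaw: 0.48

```text
time_s: 10.47
eef_pos: [0.6289, -0.2078, 0.1991]
tcp_rot: [[0.995, 0.0, -0.1], [0.1, -0.0, 0.995], [0.0, -1.0, -0.0]]
force: [-0.1, -0.3, 0.4]
width: 0.0224
```

```bash
cat >> h.py <<'E'
def pics(tag,sc=(90,210,150,280),wc=(0,420,100,460)):
    import cv2
    snap('scene','s'+tag);snap('wrist','w'+tag)
    a=np.load(f"s{tag}.npz")["f"][:,:,::-1][sc[0]:sc[1],sc[2]:sc[3]];b=np.load(f"w{tag}.npz")["f"][:,:,::-1][wc[0]:wc[1],wc[2]:wc[3]]
    cv2.imwrite(f"pics/c{tag}.png",np.hstack([cv2.resize(a,(400,480),interpolation=2),cv2.resize(b,(400,480),interpolation=2)]))
E
python3 - <<'E'
from h import *
plan([.63,-.208,.202],.099)
pics('7')
E
```

```text
cur [ 0.6289 -0.2078  0.1991] yaw 0.0998 inc [ 0.0036 -0.0096 -0.0012] dist 0.003 yawinc 0.0003 F [-0.1 -0.3  0.4] w 0.0224 t 10.4667
```

View pics/c7.png

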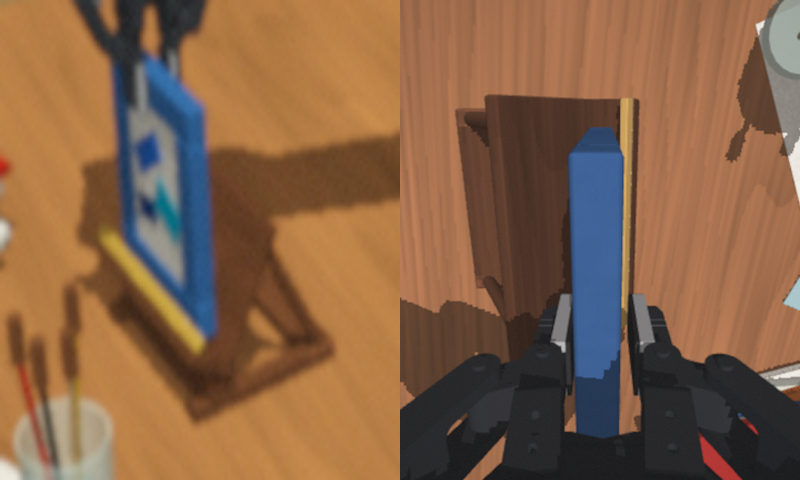

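Request:
arm_command:
  increments:
    - {"xyz":[-0.008,0,0],"yaw":0}
    - {"xyz":[-0.016,0.002,0],"yaw":0}
    - {"xyz":[-0.024,0.004,0],"yaw":0}
    - {"xyz":[-0.032,0.006,0],"yaw":0}
    - {"xyz":[-0.04,0.007,0],"yaw":0}
    - {"xyz":[-0.04,0.007,0],"yaw":0}

```text
time_s: 11.07
eef_pos: [0.6163, -0.2089, 0.1969]
tcp_rot: [[0.995, -0.0, -0.099], [0.099, 0.0, 0.995], [-0.0, -1.0, 0.0]]
force: [-0.4, -1.3, -0.2]
width: 0.0224
```

```bash
python3 - <<'E'
from h import *
plan([.63,-.208,.202],.099)
pics('8')
E
```

```text
cur [ 0.6163 -0.2089  0.1969] yaw 0.0996 inc [ 0.0457 -0.017  -0.0014] dist 0.015 yawinc 0.0002 F [-0.4 -1.3 -0.2] w 0.0224 t 11.0667
```

View pics/c8.png

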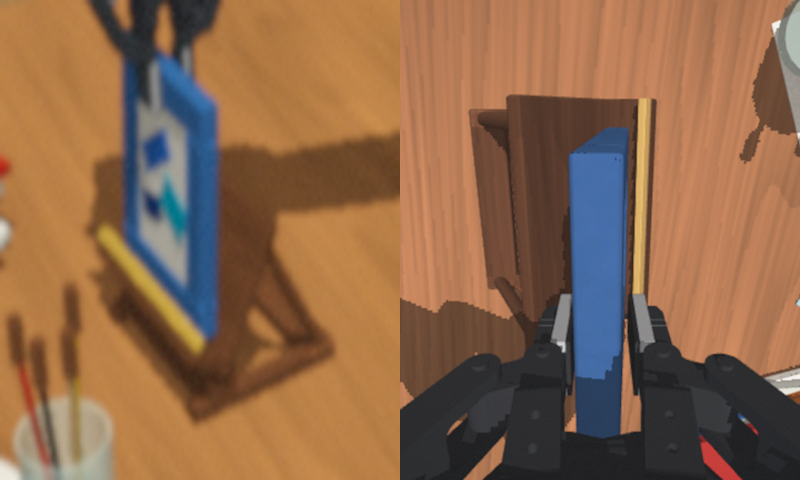

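Request:
arm_command:
  increments:
    - {"xyz":[0,0,0],"yaw":0}
    - {"xyz":[-0.005,0.002,0],"yaw":0}
    - {"xyz":[-0.015,0.005,0],"yaw":0}
    - {"xyz":[-0.026,0.008,0],"yaw":0}
    - {"xyz":[-0.038,0.012,0],"yaw":0}
    - {"xyz":[-0.05,0.016,0],"yaw":0}
    - {"xyz":[-0.062,0.02,0],"yaw":0}
    - {"xyz":[-0.074,0.024,0],"yaw":0}
    - {"xyz":[-0.083,0.028,0],"yaw":0}
    - {"xyz":[-0.083,0.028,0],"yaw":0}
  jaw: 0.3

```text
time_s: 12.0
eef_pos: [0.5914, -0.2114, 0.1883]
tcp_rot: [[0.995, -0.001, -0.099], [0.099, 0.0, 0.995], [-0.001, -1.0, 0.0]]
force: [-0.7, -0.0, 0.3]
width: 0.0301
```

```bash
python3 - <<'E'
from h import *
plan([.63,-.208,.202],.099)
pics('9')
E
```

```text
cur [ 0.5914 -0.2114  0.1883] yaw 0.0995 inc [ 0.1292 -0.0457 -0.0014] dist 0.041 yawinc 0.0002 F [-0.7 -0.   0.3] w 0.0301 t 12.0
```

View pics/c9.png

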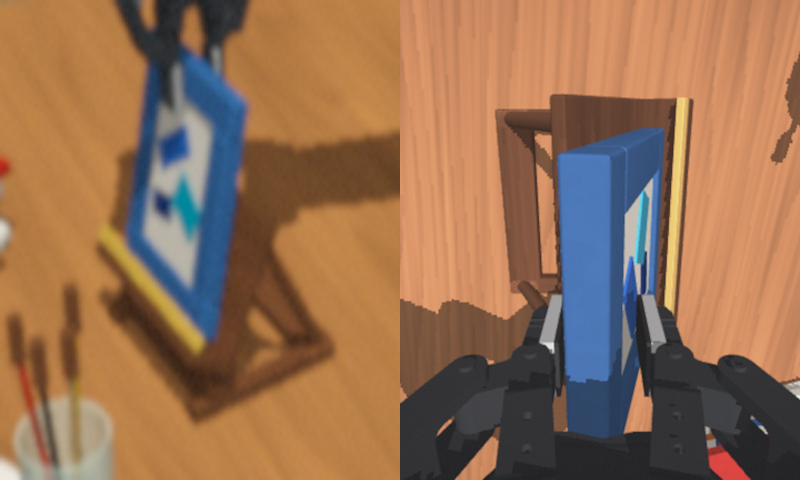

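Request:
arm_command:
  increments:
    - {"xyz":[0.008,0,0],"yaw":0}
    - {"xyz":[0.008,0.003,0],"yaw":0}
    - {"xyz":[0,0.006,0],"yaw":0}
    - {"xyz":[-0.01,0.01,0],"yaw":0}
    - {"xyz":[-0.02,0.015,0],"yaw":0}
    - {"xyz":[-0.03,0.02,0],"yaw":0}
    - {"xyz":[-0.04,0.026,0],"yaw":0}
    - {"xyz":[-0.05,0.032,0],"yaw":0}
    - {"xyz":[-0.06,0.038,0],"yaw":0}
    - {"xyz":[-0.072,0.043,0],"yaw":0}
    - {"xyz":[-0.072,0.043,0],"yaw":0}
  jaw: 0.07

```text
time_s: 13.02
eef_pos: [0.5697, -0.2135, 0.1751]
tcp_rot: [[0.995, -0.001, -0.099], [0.099, 0.0, 0.995], [-0.001, -1.0, 0.0]]
force: [-1.2, -0.9, 0.8]
width: 0.0398
```

```bash
python3 - <<'E'
from h import *
plan([.63,-.208,.202],.099)
pics('10')
E
```

```text
cur [ 0.5697 -0.2135  0.1751] yaw 0.0996 inc [ 0.2018 -0.0899 -0.0017] dist 0.066 yawinc 0.0002 F [-1.2 -0.9  0.8] w 0.0398 t 13.0167
```

View pics/c10.png

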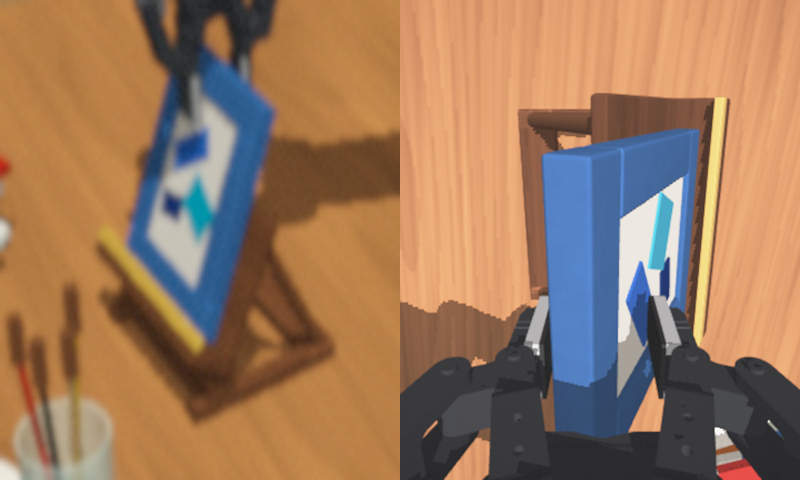

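Request:
arm_command:
  increments:
    - {"xyz":[0.006,0,0],"yaw":0}
    - {"xyz":[0.006,0.002,0],"yaw":0}
    - {"xyz":[0,0.005,0],"yaw":0}
    - {"xyz":[-0.006,0.008,0],"yaw":0}
    - {"xyz":[-0.011,0.011,0],"yaw":0}
    - {"xyz":[-0.016,0.014,0],"yaw":0}
    - {"xyz":[-0.021,0.017,0],"yaw":0}
    - {"xyz":[-0.026,0.02,0],"yaw":0}
    - {"xyz":[-0.031,0.023,0],"yaw":0}
    - {"xyz":[-0.037,0.026,0],"yaw":0}
    - {"xyz":[-0.037,0.026,0],"yaw":0}
    - {"xyz":[-0.037,0.026,0],"yaw":0}
  jaw: -0.12

```text
time_s: 14.12
eef_pos: [0.5597, -0.2147, 0.1682]
tcp_rot: [[0.995, 0.001, -0.1], [0.1, -0.0, 0.995], [0.001, -1.0, -0.0]]
force: [0.2, -0.7, -0.7]
width: 0.0479
```

```bash
python3 - <<'E'
from h import *
plan([.63,-.208,.202],.099)
pics('11')
E
```

```text
cur [ 0.5597 -0.2147  0.1682] yaw 0.0998 inc [ 0.2356 -0.1126 -0.0012] dist 0.078 yawinc 0.0003 F [ 0.2 -0.7 -0.7] w 0.0479 t 14.1167
```

View pics/c11.png

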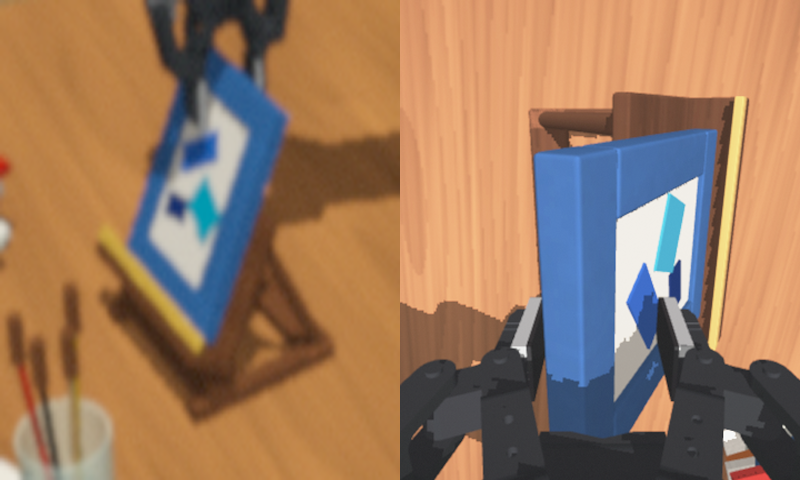

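Request:
arm_command:
  increments:
    - {"xyz":[0.004,0,0],"yaw":0}
    - {"xyz":[0.006,0,0],"yaw":0}
    - {"xyz":[0.002,0.001,0],"yaw":0}
    - {"xyz":[-0.002,0.002,0],"yaw":0}
    - {"xyz":[-0.006,0.003,0],"yaw":0}
    - {"xyz":[-0.01,0.004,0],"yaw":0}
    - {"xyz":[-0.014,0.004,0],"yaw":0}
    - {"xyz":[-0.014,0.004,0],"yaw":0}
  jaw: -0.31

```text
time_s: 14.88
eef_pos: [0.5551, -0.2151, 0.1667]
tcp_rot: [[0.995, -0.0, -0.1], [0.1, 0.0, 0.995], [-0.0, -1.0, 0.0]]
force: [-0.7, 0.9, 0.2]
width: 0.0558
```

```bash
python3 - <<'E'
from h import *
plan([.63,-.208,.202],.099)
pics('12',wc=(80,420,180,400))
E
```

```text
cur [ 0.5551 -0.2151  0.1667] yaw 0.0998 inc [ 0.2507 -0.1176 -0.0014] dist 0.083 yawinc 0.0002 F [-0.7  0.9  0.2] w 0.0558 t 14.8833
```

View pics/c12.png

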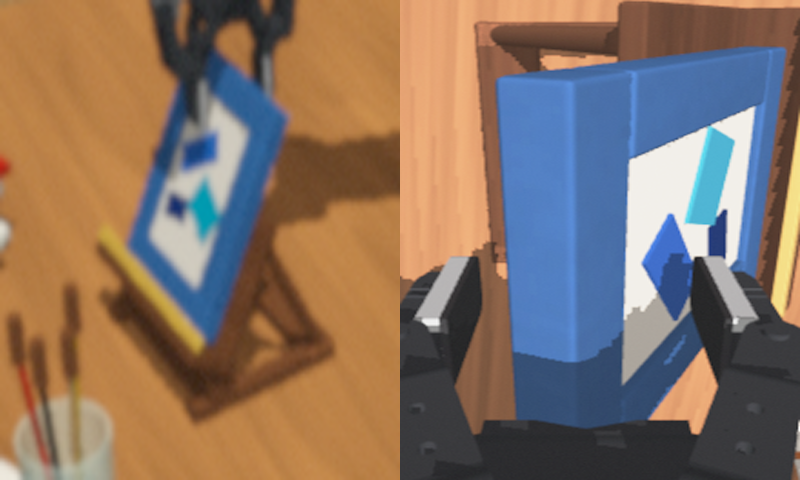

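Request:
arm_command:
  increments:
    - {"xyz":[0,-0.01,0],"yaw":0}
    - {"xyz":[0,-0.03,0],"yaw":0}
    - {"xyz":[0,-0.06,0],"yaw":0}
    - {"xyz":[0,-0.1,0],"yaw":0}
    - {"xyz":[0,-0.15,0],"yaw":0}
    - {"xyz":[0,-0.21,0],"yaw":0}
    - {"xyz":[0,-0.28,0],"yaw":0}
    - {"xyz":[0,-0.36,0],"yaw":0}
    - {"xyz":[0,-0.43,0],"yaw":0}
    - {"xyz":[0,-0.48,0],"yaw":0}
    - {"xyz":[0,-0.5,0],"yaw":0}
    - {"xyz":[0,-0.5,0],"yaw":0}

```text
time_s: 15.98
eef_pos: [0.5561, -0.2154, 0.3196]
tcp_rot: [[0.995, 0.004, -0.1], [0.1, -0.002, 0.995], [0.004, -1.0, -0.002]]
force: [0.1, 0.9, -0.3]
width: 0.0561
```

```bash
python3 - <<'E'
from h import *
plan([.63,-.208,.202],.099)
pics('13',wc=(0,420,140,500))
snap('scene','s14');snap('top','t14')
E
```

```text
cur [ 0.5561 -0.2154  0.3196] yaw 0.0999 inc [0.2461 0.393  0.001 ] dist 0.139 yawinc 0.0003 F [ 0.1  0.9 -0.3] w 0.0561 t 15.9833
```

View pics/c13.png

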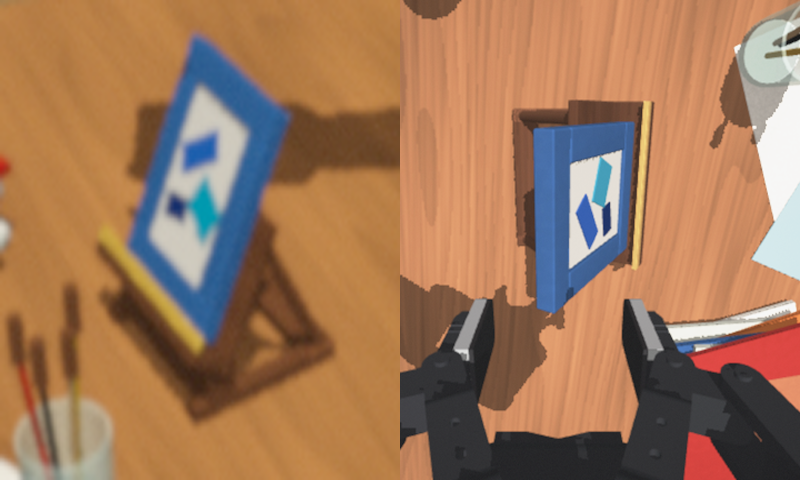

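View pics/s14.png

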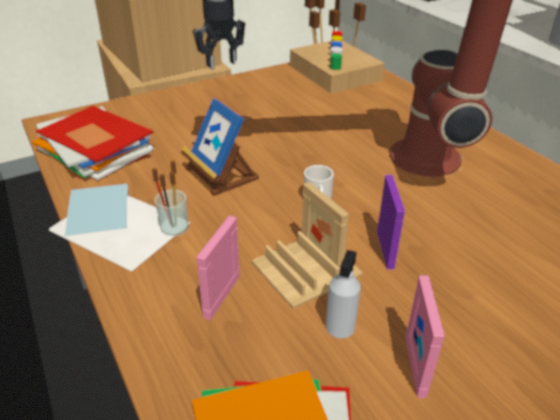

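View pics/t14.png

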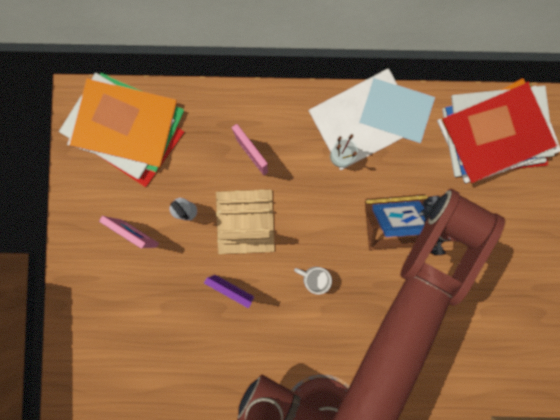

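```bash
python3 - <<'E'
from h import *
import cv2
f=np.load("w13.npz")["f"][:,:,::-1][75:285,230:380]
cv2.imwrite("pics/w13c.png",cv2.resize(f,None,fx=4,fy=2.8,interpolation=2))
f=np.load("s14.npz")["f"][:,:,::-1][90:210,170:270]
cv2.imwrite("pics/s14c.png",cv2.resize(f,None,fx=5,fy=5,interpolation=2))
E
```

```text
(no output)
```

View pics/w13c.png

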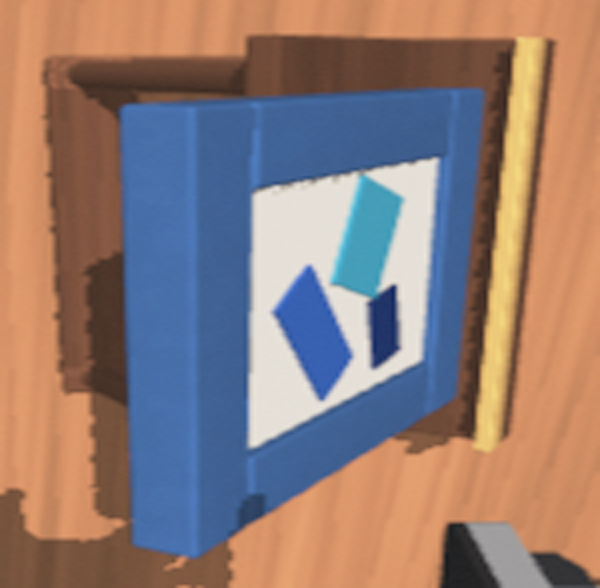

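View pics/s14c.png

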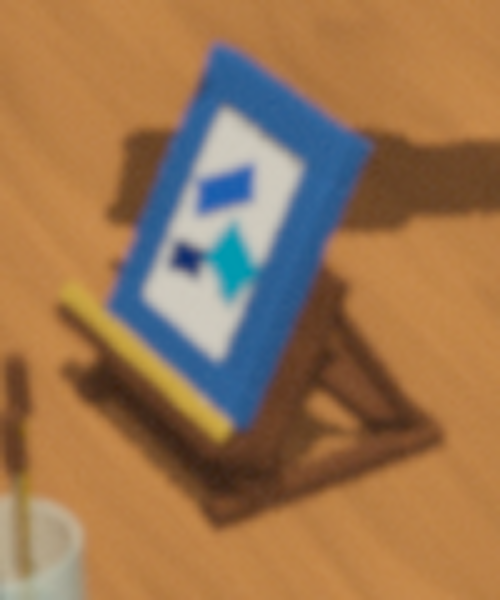

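```bash
python3 - <<'E'
from h import *
np.set_printoptions(precision=3,suppress=True)
W=np.load("w13.npz");px=lambda x,y:np.array((230+x/4,75+y/2.8))
e=[(W,seat(28,90,10),px(515,38)),(W,seat(28,-90,10),px(477,447))]
v,r=fit(e,[.578,-.213,.099]);print(v,r)
for ev in (v,np.array([.578,-.213,.099])):
  obs=[((-9,70,170),px(122,108)),((9,70,170),px(190,106)),((-9,-70,170),px(133,543)),((9,-70,170),px(193,555)),((9,70,0),px(482,88)),((9,-70,0),px(456,402))]
  def f(p): # p: seat x(mm), seat y, seat z, extra tilt, extra yaw
    o=[]
    for L,uv in obs:
        c,s=np.cos(p[3]),np.sin(p[3]);x,y,z=L
        cy,sy=np.cos(p[4]),np.sin(p[4]); x,y=cy*x-sy*y,sy*x+cy*y
        P=seat(p[0]+c*x-s*z,p[1]+y,p[2]+s*x+c*z)
        o.append(proj(W,place(ev,[P]))[0]-uv)
    return np.concatenate(o)
  s=least_squares(f,[10,0,0,0,0]);print("seat x,y,z",s.x[:3],"tilt,yaw deg",np.degrees(s.x[3:]),"rms",np.sqrt(np.mean(s.fun**2)))
E
```

```text
[ 0.578 -0.213  0.109] [[-0.003 -0.406]
 [ 0.004  0.586]]
seat x,y,z [ 6.46  -0.164 -3.104] tilt,yaw deg [ 0.11  -0.438] rms 1.0110814779182844
seat x,y,z [ 6.791 -0.649 -3.575] tilt,yaw deg [0.129 0.198] rms 0.9044553164497295
```

```bash
python3 -c "
from bench import workorder
print(workorder.finish_job())"
```

```text
the job is handed in; nothing more can be done
None
```

The blue-framed print is on the easel, and I handed the job in at about 16 s on the robot's clock. I pinched it at 30 N by the middle of its top edge, lifted it out of the rack and lowered it behind the brass lip. It met the ledge at about 5 N.

The tool cannot tilt. I opened the fingers in small steps and let the print pivot on its bottom edge. The rear finger carried it from upright back to the board's slope, and then I withdrew straight up.

**Last checks:**
- **Lean:** a fit to the wrist picture puts the print within about 0.1° of the board's slope, with the picture facing out.
- **Centring:** it is off centre by less than 1 mm and turned by less than 0.5°.
- **Everything else:** the tan print, jar, mug, spray bottle and look-alikes look unmoved in the scene and top views. The gripper is well clear of the print.

**Disagreements:**
- **Seated position:** the fit put the print about 2–3 mm into the board and 3 mm below the ledge. I put this down to calibration and pixel-reading error (fit error about 1 pixel).
- **Side-to-side position:** the scene and top cameras differed by 5–7 mm in y on the rack, print and easel. I used in-between values for the easel and checked it and the print with the wrist camera.

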